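# Level the dispensary's balance table

## Robot

A 6-joint arm with a two-finger parallel gripper is mounted at the origin on the work surface. World frame = base frame: x ahead of the robot, y to its left, z up, the work surface at z = 0. Lengths are in m, angles in degrees, forces in N, time in s.
With the tool pointing down it reaches from about 0.35 to 0.875 m from the base axis. Payload 4.2 kg.
Tool frame: the origin (TCP) lies between the finger pads; the fingertips stand 8 mm ahead of it and the grasp point (between the pads) lies 11 mm behind it; x points along the fingers, y is the direction in which the jaws open and shut, and the axes are right-handed (so a half turn about x gives the same grasp; the last joint's range is limited). The gripper opens to 87 mm and grips with 3 to 60 N. Pads are 19 mm wide; open, the fingers measure 117 mm over their backs; the gripper's body (75 mm by 190 mm) begins 51 mm behind the grasp point.
Start: joints at [-50.443, 22.042, 0.453, 0, -68.411, -14.817], TCP at [0.262, -0.568, 0.231] pointing down, gripper open.
Joint ranges: [-179.83, 179.83], [-69.29, 118.12], [-61.27, 80.66], [-181.25, 117.63], [-171.15, -9.14], [-177.46, 177.46]. Speed limits (degrees/s): [159.86, 159.86, 180, 180, 180, 180].

## Interface

Orientations are given as a 3x3 rotation matrix whose columns are the frame's x, y, z axes.
In Python, from station import r gives the robot as it stands. The module is installed in compiled form; this text tells all that it offers.
- The arm moves only by the tool move_arm, never from a script. Its argument "increments" is one flat list of numbers, 7 for each row, row after row: the turn, a rotation vector about the tool's x, y, z in degrees, then the shift along the tool's x, y, z in m, then the finger opening in m, from 0 to 0.087. A call has 1 to 12 rows; each row is the pose to reach, as a shift and turn from the pose commanded when the call began, along the tool's axes at that moment; what a row does not reach only later rows make up. A row lasts 1/12 s, in which the tool goes at most 41.7 mm and 7.16 degrees, less where a joint would pass 70% of its speed; a pose out of reach is approached as far as the arm can. A call with a gripper value outside its range is refused whole. The fingers move at their own pace and stop on an object; the grip force is fixed at half the most. Time passes only in rows, so rows that repeat a pose let the fingers close. It gives the time, the measured TCP pose, the force and the opening at its end, in the units of the state.
- r.sense(): the state, without advancing time (a new reading comes with each control period).
- r.capture(name): name is "scene" or "side" or "wrist"; returns the picture (384x512x3 uint8, red, green, blue); there is no depth.
- r.calibration(name): a dict with "fx", "fy", "cx", "cy" (pixels), "rvec" (rotation vector, rad) and "tvec" (3), from world to camera coordinates, as OpenCV has them; the wrist camera has in their place "tool_from_camera" (4x4, takes a point from camera to tool coordinates, whose origin is the TCP and whose axes are the tool frame's). Camera axes: x right, y down, z forward; pixel columns grow to the right and rows downward; lengths in m; the calibration is good to about 2 mm. A picture is of the moment at which its call begins: read the wrist's pose just before it. calibration takes no time and is no camera call.
- r.finish_job(): hands the job in, once; it reports no verdict.
The state is a dict: "time_s": time; "joints": joint angles; "joint_velocities": joint speeds; "effort": joint torques, N m; "tcp_pos": TCP position; "ee_rot": TCP orientation; "wrist_force": force on the tool from outside, world axes, zero at the start; "moment": the same for the moment, N m; "gripper_width": opening from 0.0 (shut) to 1.0 (fully open).
Only numpy, scipy, OpenCV 4.12 (cv2) and the standard library are available. Lean on these libraries where they do the work, as an engineer would, in place of code of your own. Each camera call takes 0.05 s, during which the arm holds its last target.

## Task

Level the round balance table on the pharmacy counter: turn its foot screws by their bar grips, one after another, until the bubble in the vial at the middle of the plate lies wholly inside the small black ring. Then let go, and leave the other things on the counter where they are.

Things in the scene. Friction and masses are not known exactly. Their poses are not given: they have to be found in the camera images.
- vial (a point): Centre of the thin black ring (35 mm diameter) in the bubble vial (steel rim 98 mm across, green inside, top 62 mm above the counter), at the middle of a round aluminium plate (268 mm diameter, top 48 mm above the counter) on a grey base (280 mm). Three foot screws stand 120 degrees apart, 100 mm from it; the table may be turned any way. Small black discs on the plate are rubber pads.
- bubble_mid (a point): Centre of the bubble: pale disc, 21 mm diameter, dark rim, about 58 mm above the counter. It goes to the plate's high side. A screw turned clockwise (seen from above) lifts its edge of the plate and moves the bubble 14 mm per rad straight towards that screw; anticlockwise, straight away. The three effects add up; turning all three alike leaves the bubble in place.
- screw1_bar (a point): Foot screw 1: black bar grip, 60 mm long, 16 mm thick, 36 mm high, on an upright 12 mm steel stud. Point: centre of the bar, on the screw axis, 100 mm above the counter; bar underside at 82 mm, top at 118 mm. x along the bar, z up. Turns about the vertical at constant height, stiffly (0.1 N m), and stays as left; stops 1.2 rad either side of where the bar points at the vial.
- screw2_bar (a point): Foot screw 2: black bar grip, 60 mm long, 16 mm thick, 36 mm high, on an upright 12 mm steel stud. Point: centre of the bar, on the screw axis, 100 mm above the counter; bar underside at 82 mm, top at 118 mm. x along the bar, z up. Turns about the vertical at constant height, stiffly (0.1 N m), and stays as left; stops 1.2 rad either side of where the bar points at the vial.
- screw3_bar (a point): Foot screw 3: black bar grip, 60 mm long, 16 mm thick, 36 mm high, on an upright 12 mm steel stud. Point: centre of the bar, on the screw axis, 100 mm above the counter; bar underside at 82 mm, top at 118 mm. x along the bar, z up. Turns about the vertical at constant height, stiffly (0.1 N m), and stays as left; stops 1.2 rad either side of where the bar points at the vial.
- jar: Bystander: amber glass jar with a white cap, 72 mm diameter, 95 mm tall; origin at the centre of its underside.
- mortar: Bystander: white ceramic mortar bowl, 110 mm diameter, 65 mm tall; origin at the centre of its underside.
- packs: Bystander: stack of tablet blister packs, 108 x 46 x 26 mm; origin at the middle of its underside, x along its length.

How it is judged:
By the outcome, as a careful person would: the job done as asked, in the order asked, and still so for the second after the job is handed in, with the robot touching nothing.
It also fails if it takes over 48 s, if anything falls off the work surface, if the arm or the gripper's body presses on something with over 40 N, if the wrist force passes 120 N, or if a joint passes its speed limit or range.

## Working session

There is one attempt and no reset: what is moved stays moved. The work goes in short steps, Python scripts to look and compute and a tool call to move; the robot and the scene stay as the last step left them, time stands still between calls to the robot, and variables do not carry over. Pictures are saved under pics/ and viewed, and the job is handed in when it is done.

Besides the shell and the picture viewer there is one more tool, called in YAML: its name, and indented under it one key for each argument. move_arm: Moves the arm, as the interface text tells. Its arguments: {"type":"object","properties":{"increments":{"type":"array","items":{"type":"number"}}},"required":["increments"]}

```bash
mkdir -p pics; python3 - <<'E'
from station import r
import cv2,numpy as np
s=r.sense();print({k:np.round(v,3).tolist() for k,v in s.items()})
for n in("scene","side","wrist"):
    im=r.capture(n);cv2.imwrite(f"pics/{n}0.png",im[:,:,::-1]);print(n,r.calibration(n))
E
```

```text
{'time_s': 0.0, 'joints': [-50.441, 22.09, 0.379, -0.029, -68.41, -14.815], 'joint_velocities': [-0.021, 0.058, 0.11, -0.046, -0.012, -0.027], 'effort': [0.001, -39.066, 18.741, 4.22, 0.011, -0.0], 'tcp_pos': [0.261, -0.567, 0.229], 'ee_rot': [[-0.001, -0.418, 0.908], [0.002, 0.908, 0.418], [-1.0, 0.002, -0.0]], 'wrist_force': [0.142, -0.769, -0.244], 'moment': [-0.013, 0.013, 0.044], 'gripper_width': 0.998}
scene {'fx': 446.798398945964, 'fy': 446.798398945964, 'cx': 258.30695547452643, 'cy': 195.6832088194496, 'rvec': array([ 0.78718379,  2.77176043, -0.79088291]), 'tvec': array([ 0.50600952, -0.21288746,  1.54180572])}
side {'fx': 469.89802096242556, 'fy': 469.89802096242556, 'cx': 265.1851298481585, 'cy': 189.18383626849416, 'rvec': array([ 0.11323842, -2.72754069,  1.45636861]), 'tvec': array([0.56341879, 0.08369603, 1.21002045])}
wrist {'fx': 335.6977549461075, 'fy': 335.6977549461075, 'cx': 254.1877839950402, 'cy': 188.06093866241073, 'tool_from_camera': array([[-1.91143470e-03, -2.80268786e-01,  9.59919660e-01,
        -1.54634794e-01],
       [ 9.99998078e-01, -1.17041478e-04,  1.95706790e-03,
        -5.98712171e-04],
       [-4.36154629e-04,  9.59921556e-01,  2.80268471e-01,
        -7.89767388e-02],
       [ 0.00000000e+00,  0.00000000e+00,  0.00000000e+00,
         1.00000000e+00]])}
```

View pics/scene0.png

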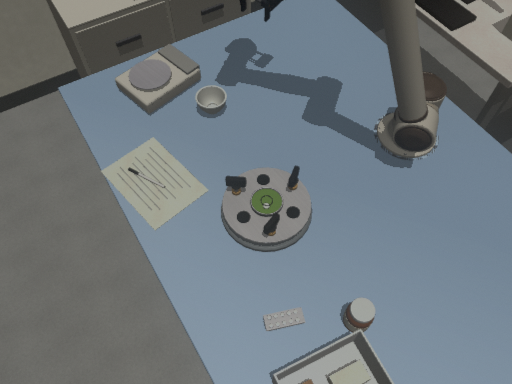

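View pics/side0.png

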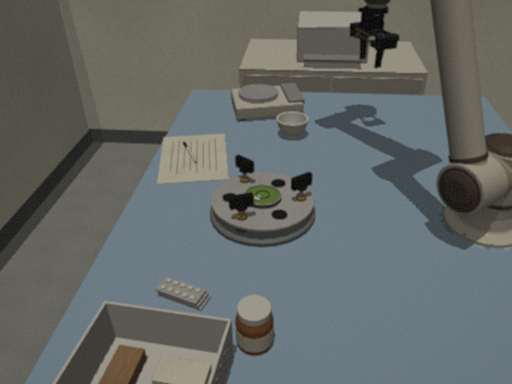

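View pics/wrist0.png

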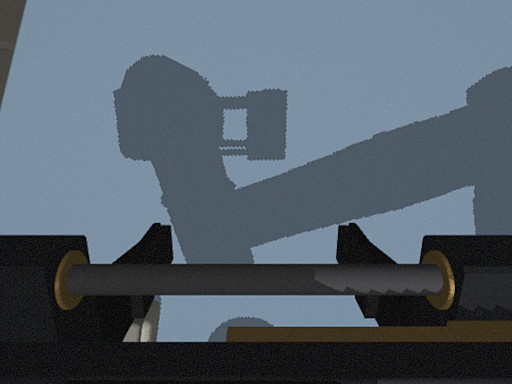

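The scene view shows the table at about (266,205), with bars near (236,182), (294,177) and (272,224). The side view has them near (245,164), (302,182) and (241,202). I'll zoom in.

```bash
python3 - <<'E'
import cv2,numpy as np
a=cv2.imread("pics/scene0.png")[150:255,210:322];b=cv2.imread("pics/side0.png")[145:245,203:323]
cv2.imwrite("pics/z1.png",cv2.resize(a,(784,735),interpolation=cv2.INTER_CUBIC)[:600])
cv2.imwrite("pics/z2.png",cv2.resize(b,(720,600),interpolation=cv2.INTER_CUBIC))
E
```

```text
(no output)
```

View pics/z1.png

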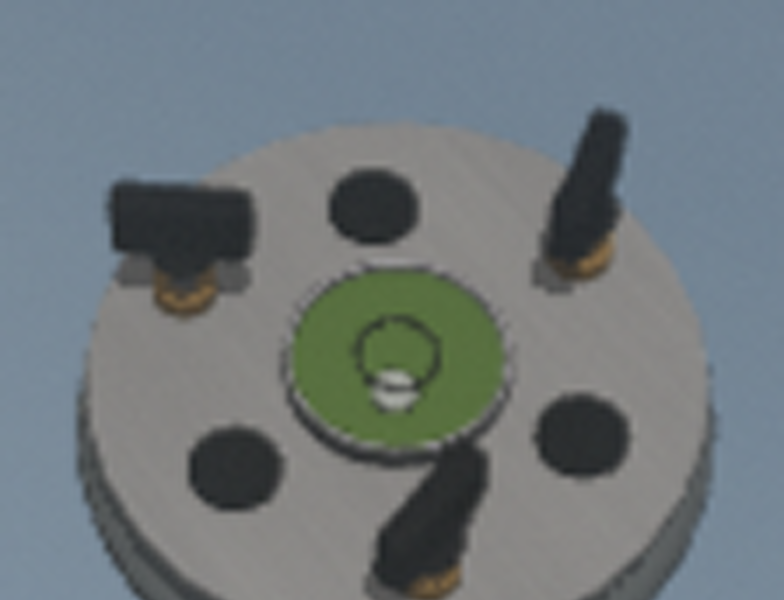

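View pics/z2.png

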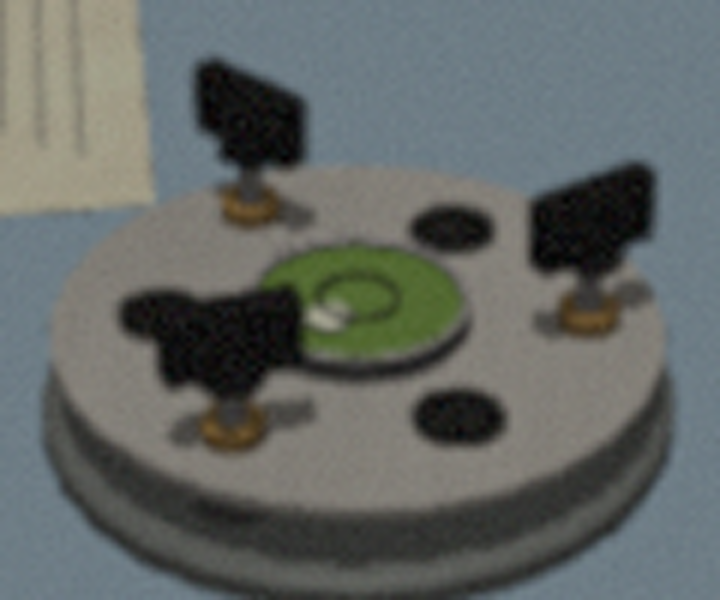

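```bash
cat > h.py <<'E'
import cv2,numpy as np
from station import r
def cam(n):
    c=r.calibration(n);K=np.array([[c['fx'],0,c['cx']],[0,c['fy'],c['cy']],[0,0,1]])
    if 'rvec' in c:
        R=cv2.Rodrigues(np.array(c['rvec']))[0];return K,R.T,-R.T@c['tvec']
    s=r.sense();T=np.array(c['tool_from_camera']);E=np.array(s['ee_rot'])
    return K,E@T[:3,:3],E@T[:3,3]+np.array(s['tcp_pos'])
def ray(C,uv,z):
    K,R,o=C;d=R@np.linalg.inv(K)@np.array([uv[0],uv[1],1.]);return (o+d*(z-o[2])/d[2])
def proj(C,p):
    K,R,o=C;q=K@(R.T@(np.array(p)-o));return q[:2]/q[2]
def cents(m,amin=5):
    n,l,st,c=cv2.connectedComponentsWithStats(m.astype(np.uint8));return [(st[i][4],np.round(c[i],1)) for i in range(1,n) if st[i][4]>=amin]
E
python3 - <<'E'
from h import *
for n,box in(("scene",(150,255,210,322)),("side",(145,245,203,323))):
    im=cv2.imread(f"pics/{n}0.png");C=cam(n)
    h=cv2.cvtColor(im,cv2.COLOR_BGR2HSV).astype(int);M=np.zeros(im.shape[:2],bool);M[box[0]:box[1],box[2]:box[3]]=1
    H,S,V=h[...,0],h[...,1],h[...,2]
    g=M&(H>35)&(H<60)&(S>100)
    b=M&(H>5)&(H<25)&(S>90)&(V>60)
    hull=cv2.convexHull(np.argwhere(g)[:,::-1].astype(np.int32));e=cv2.fitEllipse(hull)
    print(n,"vial",e[0],ray(C,e[0],.061).round(4))
    for a,c in cents(b,4):print(" brass",a,c,ray(C,c,.052).round(4))
    hm=np.zeros(im.shape[:2],np.uint8);cv2.fillConvexPoly(hm,hull,1)
    w=(hm>0)&(S<70)&(V>110)
    for a,c in cents(w,4):print(" bub",a,c,ray(C,c,.058).round(4))
    d=M&(V<60)
    for a,c in cents(d,20):print(" dark",a,c,ray(C,c,.1).round(4))
E
```

```text
scene vial (266.1357421875, 200.77398681640625) [0.5725 0.0072 0.061 ]
 brass 9 [294.6 186.6] [0.4685 0.0055 0.052 ]
 brass 12 [236.7 192.2] [ 0.6291 -0.0697  0.052 ]
 brass 10 [272.  233.1] [0.613  0.1031 0.052 ]
 bub 24 [265.9 205.4] [0.5807 0.0189 0.058 ]
 dark 128 [293.2 177.6] [0.4747 0.0011 0.1   ]
 dark 96 [262.6 179.4] [ 0.5552 -0.041   0.1   ]
 dark 202 [235.3 182.1] [ 0.6287 -0.075   0.1   ]
 dark 108 [292.5 212.1] [0.5424 0.0975 0.1   ]
 dark 112 [242.9 216.8] [0.6693 0.0371 0.1   ]
 dark 189 [271.2 223.7] [0.6136 0.0972 0.1   ]
side vial (261.41229248046875, 184.61941528320312) [ 0.5785 -0.0375  0.061 ]
 brass 38 [244.1 179.5] [ 0.6296 -0.0731  0.052 ]
 brass 43 [300.7 197.7] [0.4728 0.0026 0.052 ]
 brass 50 [241.2 216.3] [0.616  0.0936 0.052 ]
 bub 635 [266.6 180.6] [ 0.5668 -0.0629  0.058 ]
 bub 26 [257. 197.] [0.5848 0.0167 0.058 ]
 dark 243 [244.2 164.6] [ 0.6277 -0.0725  0.1   ]
 dark 290 [301.3 182.1] [0.4729 0.0026 0.1   ]
 dark 76 [278.  182.9] [0.5314 0.0107 0.1   ]
 dark 467 [242.6 201.6] [0.6102 0.0987 0.1   ]
 dark 106 [278.9 214.1] [0.5209 0.1415 0.1   ]
 dark 578 [263.7 229.5] [0.5506 0.2003 0.1   ]
 dark 67 [289.6 238.5] [0.4927 0.2265 0.1   ]
 dark 65 [234.4 238.8] [0.6103 0.2367 0.1   ]
```

move_arm:
  increments: [5,0,0,-0.02,0.09,0.08,0.05,10,0,0,-0.04,0.18,0.16,0.05,15,0,0,-0.06,0.27,0.24,0.05,20,0,0,-0.07,0.36,0.32,0.05,24.7,0,0,-0.07,0.448,0.402,0.05,24.7,0,0,-0.07,0.448,0.402,0.05,24.7,0,0,-0.07,0.448,0.402,0.05,24.7,0,0,-0.07,0.448,0.402,0.05,24.7,0,0,-0.07,0.448,0.402,0.05,24.7,0,0,-0.07,0.448,0.402,0.05,24.7,0,0,-0.07,0.448,0.402,0.05,24.7,0,0,-0.07,0.448,0.402,0.05]

```text
time_s: 1.15
tcp_pos: [0.4076, -0.0914, 0.2903]
ee_rot: [[0.001, -0.001, 1.0], [0.0, 1.0, 0.001], [-1.0, 0.0, 0.001]]
wrist_force: [2.0, -0.2, 0.1]
gripper_width: 0.576
```

move_arm:
  increments: [0,0,0,0,0.035,0.011,0.05,0,0,0,0,0.07,0.022,0.05,0,0,0,0,0.09,0.03,0.05,0,0,0,0,0.09,0.03,0.05,0,0,0,0,0.09,0.03,0.05]

```text
time_s: 1.57
tcp_pos: [0.4377, -0.0024, 0.2896]
ee_rot: [[-0.001, -0.003, 1.0], [-0.0, 1.0, 0.003], [-1.0, -0.0, -0.001]]
wrist_force: [-0.6, -0.5, -0.1]
gripper_width: 0.574
```

```bash
python3 - <<'E'
from h import *
C=cam("wrist");print(r.sense()['tcp_pos'],r.sense()['joints'])
im=r.capture("wrist");np.savez("c1.npz",K=C[0],R=C[1],o=C[2]);cv2.imwrite("pics/w1.png",im[:,:,::-1])
for p in ((.5725,.008,.061),(.472,.003,.1),(.629,-.073,.1),(.613,.098,.1)):print(proj(C,p))
E
```

```text
[ 0.43773147 -0.00237571  0.28958415] [ 2.10929212e+01  9.19496161e-01 -1.80846434e+01 -1.05509118e-02
 -7.10568828e+01 -1.10908978e+02]
[262.54365876 265.01183376]
[259.80709671 199.48575133]
[195.83669249 322.86941736]
[338.24876189 311.81092856]
```

View pics/w1.png

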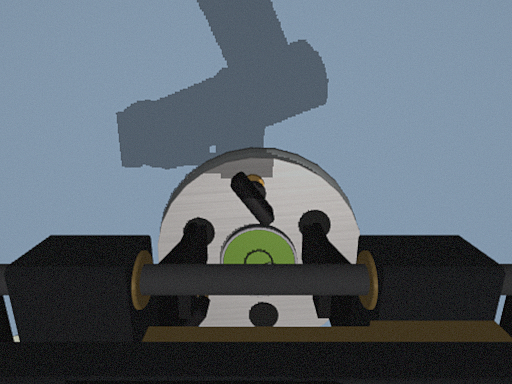

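The wrist view has one bar at (253,197). The vial at (258,262) is partly hidden by the fingers, so the camera has to move outward.

move_arm:
  increments: [0,0,0,0,0.005,0.04,0.05,0,0,0,0,0.01,0.08,0.05,0,0,0,0,0.01,0.12,0.05,0,0,0,0,0.01,0.14,0.05,0,0,0,0,0.01,0.14,0.05,0,0,0,0,0.01,0.14,0.05]

```text
time_s: 2.12
tcp_pos: [0.5778, 0.0053, 0.2887]
ee_rot: [[-0.003, 0.002, 1.0], [-0.001, 1.0, -0.002], [-1.0, -0.001, -0.003]]
wrist_force: [0.3, -0.0, 1.0]
gripper_width: 0.573
```

```bash
python3 - <<'E'
from h import *
C=cam("wrist");print(r.sense()['tcp_pos'],r.sense()['joints'])
im=r.capture("wrist");np.savez("c1.npz",K=C[0],R=C[1],o=C[2]);cv2.imwrite("pics/w2.png",im[:,:,::-1])
for p in ((.5725,.008,.061),(.472,.003,.1),(.629,-.073,.1),(.613,.098,.1)):print(proj(C,p))
c=im[30:250,130:390,::-1];cv2.imwrite("pics/w2z.png",cv2.resize(c,None,fx=2.7,fy=2.7,interpolation=cv2.INTER_CUBIC))
E
```

```text
[0.57779007 0.00531958 0.28865807] [ 1.65744753e+01  1.55146165e+01 -6.96354248e-01 -1.54480635e-02
 -7.39462373e+01 -1.06678015e+02]
[257.223622   156.94269864]
[252.52908447  61.34115197]
[183.19298801 214.93800208]
[341.112466  200.7093701]
```

View pics/w2z.png

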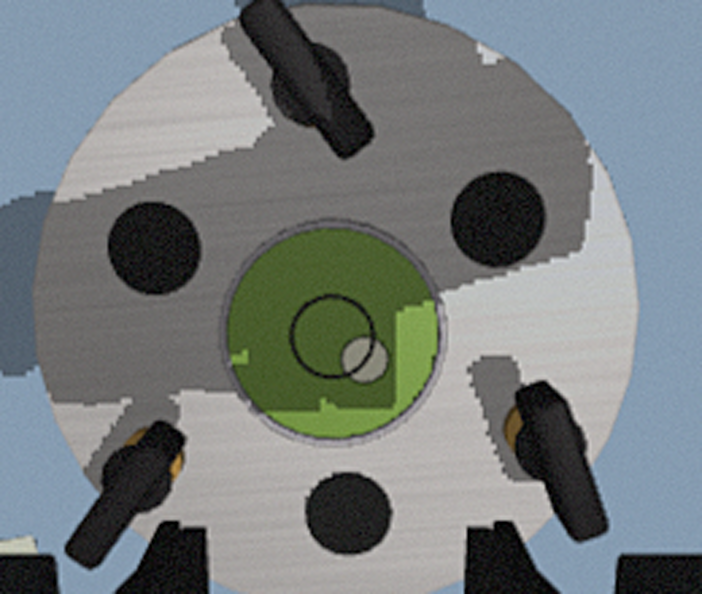

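```bash
python3 - <<'E'
from h import *
im=cv2.imread("pics/w2.png")
tiles=[]
for (u,v) in ((245,57),(176,215),(335,203)):
    c=im[v-33:v+33,u-33:u+33];c=np.clip(c.astype(float)*2.2,0,255).astype(np.uint8)
    tiles.append(cv2.resize(c,(264,264),interpolation=cv2.INTER_CUBIC))
cv2.imwrite("pics/bars.png",np.hstack(tiles))
z=np.load("c1.npz");C=(z['K'],z['R'],z['o'])
f=lambda x,y:(130+(x+.5)/2.7-.5,30+(y+.5)/2.7-.5)
print("ring",ray(C,f(333,336),.061),"bub",ray(C,f(365,359),.058))
g=cv2.cvtColor(im,cv2.COLOR_BGR2GRAY)
E
```

```text
ring [0.56920649 0.00315128 0.061     ] bub [0.57985024 0.01698122 0.058     ]
```

View pics/bars.png

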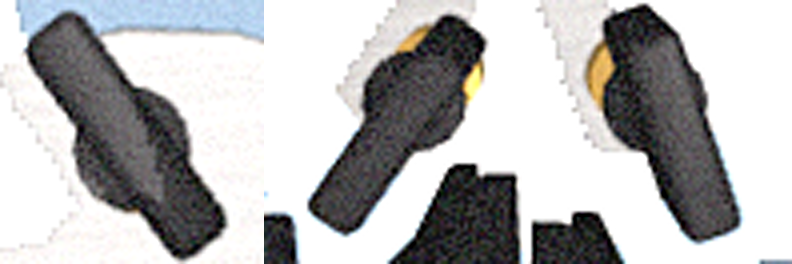

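```bash
python3 - <<'E'
from h import *
im=cv2.imread("pics/w2.png")
tiles=[]
for (u,v) in ((247,60),(176,212),(337,203)):
    c=im[v-36:v+36,u-33:u+33];c=np.clip(c.astype(float)*3.2-40,0,255).astype(np.uint8)
    c=cv2.bilateralFilter(c,5,30,2)
    tiles.append(cv2.resize(c,None,fx=4,fy=4,interpolation=cv2.INTER_CUBIC))
cv2.imwrite("pics/bars2.png",np.hstack(tiles))
E
```

```text
(no output)
```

View pics/bars2.png

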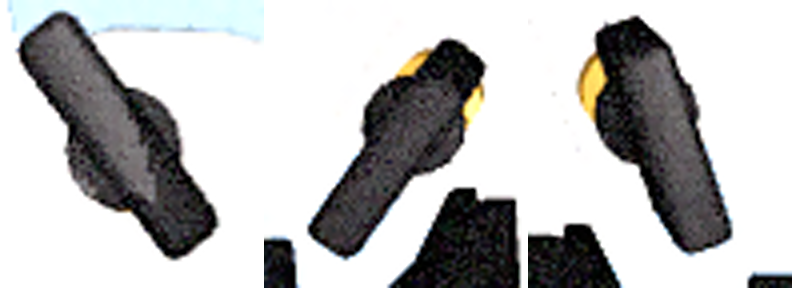

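```bash
python3 - <<'E'
from h import *
z=np.load("c1.npz");C=(z['K'],z['R'],z['o'])
v0=np.array([.5692,.0032])
bub=np.array([.5799,.0170])
for n,(u,v),p,q in(("A",(247,60),(45,27),(190,229)),("B",(176,212),(180,80),(70,243)),("C",(337,203),(122,52),(182,243))):
    P,Q=[ray(C,(u-33+a/4,v-36+b/4),.118)[:2] for a,b in(p,q)]
    d=Q-P;c=(P+Q)/2;rel=c-v0
    rad=np.degrees(np.arctan2(rel[1],rel[0]));ang=np.degrees(np.arctan2(d[1],d[0]))
    print(n,"len",np.linalg.norm(d).round(4),"centre",c.round(4),"r",np.linalg.norm(rel).round(4),"az",rad.round(1),"bar",ang.round(1),"dev ccw+",round((ang-rad+90)%180-90,1))
az=np.radians(np.array([182.2,-57.8,62.2]))
U=np.c_[np.cos(az),np.sin(az)].T*14e-3
off=bub-v0;print("off",off,np.hypot(*off))
th=np.linalg.pinv(U)@-off;print("min norm cw deg",np.degrees(th))
E
```

```text
A len 0.0537 centre [ 0.4693 -0.0049] r 0.1002 az -175.4 bar 37.1 dev ccw+ 32.5
B len 0.0548 centre [ 0.6242 -0.0786] r 0.0985 az -56.1 bar -35.0 dev ccw+ 21.1
C len 0.055 centre [0.611  0.0944] r 0.1004 az 65.4 bar 20.2 dev ccw+ -45.1
off [0.0107 0.0138] 0.017462244987400635
min norm cw deg [ 30.61740481  16.30389477 -46.92129959]
```

The wrist view shows the ring at zoom (333,336) and the bubble at (365,359), which puts the bubble about 17 mm off, at roughly (+10.7, +13.8) mm. Planned turns: C (y>0) 46° anticlockwise, A (near the robot) 32° clockwise and B 14° clockwise. I'll start with C.

move_arm:
  increments: [-7,0,0,0.02,0.03,0.01,0.05,-14,0,0,0.04,0.06,0.02,0.05,-20.2,0,0,0.08,0.088,0.034,0.05,-20.2,0,0,0.12,0.088,0.034,0.05,-20.2,0,0,0.139,0.088,0.034,0.05,-20.2,0,0,0.139,0.088,0.034,0.05,-20.2,0,0,0.139,0.088,0.034,0.05]

```text
time_s: 2.75
tcp_pos: [0.6106, 0.094, 0.1511]
ee_rot: [[-0.002, -0.346, 0.938], [-0.001, 0.938, 0.346], [-1.0, -0.001, -0.002]]
wrist_force: [1.5, 0.2, 1.0]
gripper_width: 0.574
```

```bash
python3 - <<'E'
from h import *
im=r.capture("wrist");cv2.imwrite("pics/w3.png",im[:,:,::-1])
C=cam("wrist");print(proj(C,(.6121,.0935,.118)),r.sense()['joints'])
E
```

```text
[253.65522204 224.60355813] [ 2.37395647e+01  2.49539062e+01 -6.68910083e+00  7.43847220e-02
 -5.82143367e+01 -9.35235445e+01]
```

View pics/w3.png

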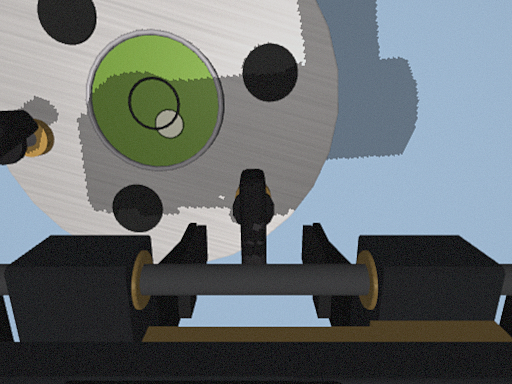

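The bar is vertical in the picture at column 254, midway between the fingers. I'll descend and grip.

move_arm:
  increments: [0,0,0,0.03,0,0,0.05,0,0,0,0.05,0,0,0.05,0,0,0,0.056,0,0,0.05,0,0,0,0.056,0,0,0.05,0,0,0,0.056,0,0,0.01,0,0,0,0.056,0,0,0.01,0,0,0,0.056,0,0,0.01,0,0,0,0.056,0,0,0.01,0,0,0,0.056,0,0,0.01,0,0,0,0.056,0,0,0.01]

```text
time_s: 3.63
tcp_pos: [0.6119, 0.0947, 0.0955]
ee_rot: [[0.001, -0.346, 0.938], [-0.0, 0.938, 0.346], [-1.0, -0.0, 0.001]]
wrist_force: [4.2, -8.7, -1.2]
gripper_width: 0.203
```

move_arm:
  increments: [-5,0,0,0,0,0,0.01,-11,0,0,0,0,0,0.01,-17,0,0,0,0,0,0.01,-23,0,0,0,0,0,0.01,-29,0,0,0,0,0,0.01,-35,0,0,0,0,0,0.01,-41,0,0,0,0,0,0.01,-46.5,0,0,0,0,0,0.01,-46.5,0,0,0,0,0,0.01,-46.5,0,0,0,0,0,0.01]

```text
time_s: 4.47
tcp_pos: [0.6131, 0.0927, 0.0955]
ee_rot: [[0.002, -0.919, 0.394], [-0.003, 0.394, 0.919], [-1.0, -0.003, -0.002]]
wrist_force: [3.1, -7.9, -1.0]
gripper_width: 0.181
```

move_arm:
  increments: [0,0,0,0,0,0,0.05,0,0,0,0,0,0,0.05,0,0,0,0,0,0,0.05,0,0,0,0,0,0,0.05,0,0,0,-0.03,0,0,0.05,0,0,0,-0.06,0,0,0.05,0,0,0,-0.08,0,0,0.05,0,0,0,-0.08,0,0,0.05]

```text
time_s: 5.13
tcp_pos: [0.6145, 0.0959, 0.1806]
ee_rot: [[0.01, -0.919, 0.393], [0.003, 0.394, 0.919], [-1.0, -0.008, 0.006]]
wrist_force: [0.9, 0.2, 0.9]
gripper_width: 0.565
```

```bash
python3 - <<'E'
from h import *
im=r.capture("wrist");cv2.imwrite("pics/w4.png",im[:,:,::-1]);print(r.sense()['joints'],r.sense()['tcp_pos'])
E
```

```text
[ 2.38006570e+01  2.37058923e+01 -4.82789064e+00  1.46540909e-02
 -6.11159823e+01 -4.70245508e+01] [0.61305247 0.09567032 0.17792984]
```

View pics/w4.png

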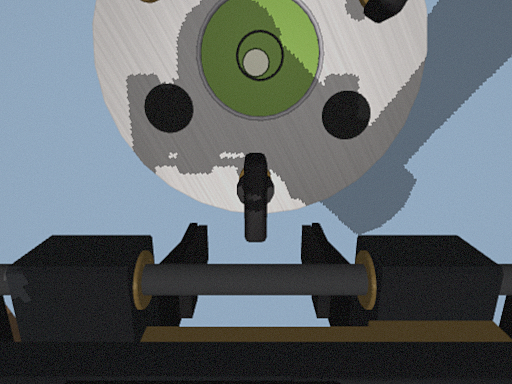

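```bash
cat > m.py <<'E'
from h import *
import sys
def measure(im,C,save=None):
    h=cv2.cvtColor(im,cv2.COLOR_RGB2HSV).astype(int);H,S,V=h[...,0],h[...,1],h[...,2]
    g=((H>33)&(H<62)&(S>90)&(V>40)).astype(np.uint8)
    n,l,st,c=cv2.connectedComponentsWithStats(g);i=1+np.argmax(st[1:,4]);g=(l==i).astype(np.uint8)
    hull=cv2.convexHull(np.argwhere(g)[:,::-1].astype(np.int32));e=cv2.fitEllipse(hull)
    hm=np.zeros_like(g);cv2.ellipse(hm,(e[0],(e[1][0]*.9,e[1][1]*.9),e[2]),1,-1)
    b=(hm>0)&(S<75);b=cv2.morphologyEx(b.astype(np.uint8),cv2.MORPH_OPEN,np.ones((5,5)))
    cs=cents(b,20);print("green ellipse",e,"pale",cs)
    dk=(hm>0)&(V<45)
    pts=np.argwhere(dk)[:,::-1].astype(np.int32)
    e2=cv2.fitEllipse(cv2.convexHull(pts));print("ring",e2)
    bub=ray(C,max(cs,key=lambda t:t[0])[1],.058)
    for nm,q,z in(("green",e[0],.061),("ring",e2[0],.060)):
        v=ray(C,q,z);print(nm,v.round(4),"off mm",((bub-v)[:2]*1000).round(1))
    print("bub",bub.round(4))
E
python3 - <<'E'
from m import *
C=cam("wrist");im=cv2.imread("pics/w4.png")[:,:,::-1].copy();measure(im,C)
E
```

```text
green ellipse ((259.6019592285156, 52.80902099609375), (117.3870849609375, 125.23600769042969), 2.700639486312866) pale [(np.int32(569), array([255.4,  62.1]))]
ring ((259.4802551269531, 54.90346908569336), (47.11698532104492, 50.274925231933594), 2.6580722332000732)
green [0.5672 0.0012 0.061 ] off mm [5.4 4.6]
ring [0.5678 0.0024 0.06  ] off mm [4.8 3.4]
bub [0.5726 0.0058 0.058 ]
```

move_arm:
  increments: [6,0,0,0,0.018,-0.03,0.05,12,0,0,0,0.037,-0.06,0.05,18,0,0,0,0.055,-0.09,0.05,24,0,0,0,0.074,-0.12,0.05,29.7,0,0,0.01,0.0924,-0.149,0.05,29.7,0,0,0.028,0.0924,-0.149,0.05,29.7,0,0,0.028,0.0924,-0.149,0.05,29.7,0,0,0.028,0.0924,-0.149,0.05]

```text
time_s: 5.85
tcp_pos: [0.4674, -0.0058, 0.1463]
ee_rot: [[-0.002, -0.603, 0.798], [-0.001, 0.798, 0.603], [-1.0, 0.001, -0.002]]
wrist_force: [1.1, -0.4, 0.5]
gripper_width: 0.576
```

```bash
python3 - <<'E'
from h import *
im=r.capture("wrist");cv2.imwrite("pics/w5.png",im[:,:,::-1]);print(r.sense()['joints'],r.sense()['tcp_pos'])
E
```

```text
[ 1.92992194e+01  1.17565497e+01 -2.77444707e+01  3.08594027e-02
 -5.05196306e+01 -7.22165610e+01] [ 0.46861477 -0.0053466   0.1469505 ]
```

View pics/w5.png

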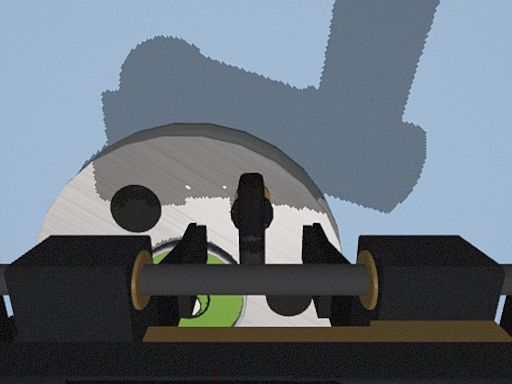

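The bar is vertical at column 252, between the fingers. Descend and grip.

move_arm:
  increments: [0,0,0,0.03,0,0,0.05,0,0,0,0.045,0,0,0.05,0,0,0,0.052,0,0,0.05,0,0,0,0.052,0,0,0.05,0,0,0,0.052,0,0,0.01,0,0,0,0.052,0,0,0.01,0,0,0,0.052,0,0,0.01,0,0,0,0.052,0,0,0.01,0,0,0,0.052,0,0,0.01,0,0,0,0.052,0,0,0.01]

```text
time_s: 6.73
tcp_pos: [0.4684, -0.0058, 0.0955]
ee_rot: [[0.001, -0.603, 0.798], [-0.0, 0.798, 0.603], [-1.0, -0.001, 0.001]]
wrist_force: [7.0, -12.7, -3.8]
gripper_width: 0.209
```

move_arm:
  increments: [6,0,0,0,0,0,0.01,12,0,0,0,0,0,0.01,18,0,0,0,0,0,0.01,24,0,0,0,0,0,0.01,30.4,0,0,0,0,0,0.01,30.4,0,0,0,0,0,0.01,30.4,0,0,0,0,0,0.01]

```text
time_s: 7.32
tcp_pos: [0.4684, -0.0049, 0.0955]
ee_rot: [[0.001, -0.117, 0.993], [0.001, 0.993, 0.117], [-1.0, 0.001, 0.001]]
wrist_force: [-0.9, 5.1, 3.0]
gripper_width: 0.178
```

move_arm:
  increments: [0,0,0,0,0,0,0.05,0,0,0,0,0,0,0.05,0,0,0,0,0,0,0.05,0,0,0,0,0,0,0.05,0,0,0,-0.03,0,0,0.05,0,0,0,-0.06,0,0,0.05,0,0,0,-0.08,0,0,0.05,0,0,0,-0.08,0,0,0.05]

```text
time_s: 7.98
tcp_pos: [0.4707, -0.0054, 0.1793]
ee_rot: [[0.009, -0.117, 0.993], [0.001, 0.993, 0.117], [-1.0, 0.0, 0.009]]
wrist_force: [0.4, 0.3, -0.3]
gripper_width: 0.567
```

move_arm:
  increments: [7,0,0,0,-0.018,0.029,0.05,14,0,0,0,-0.037,0.058,0.05,21,0,0,0,-0.055,0.087,0.05,28,0,0,0,-0.074,0.117,0.05,35,0,0,0,-0.0918,0.1462,0.05,41.7,0,0,0.01,-0.0918,0.1462,0.05,41.7,0,0,0.028,-0.0918,0.1462,0.05,41.7,0,0,0.028,-0.0918,0.1462,0.05,41.7,0,0,0.028,-0.0918,0.1462,0.05]

```text
time_s: 8.73
tcp_pos: [0.6227, -0.0803, 0.1452]
ee_rot: [[-0.004, 0.574, 0.819], [-0.001, 0.819, -0.574], [-1.0, -0.003, -0.003]]
wrist_force: [-1.2, -0.0, 0.1]
gripper_width: 0.578
```

```bash
python3 - <<'E'
from m import *
C=cam("wrist");im=r.capture("wrist");cv2.imwrite("pics/w6.png",im[:,:,::-1]);print(r.sense()['joints'],r.sense()['tcp_pos']);measure(im,C)
E
```

```text
[ 7.41361875e+00  2.62436907e+01 -5.55288913e+00  3.37203465e-02
 -5.82852330e+01 -1.32449843e+02] [ 0.62347113 -0.0801723   0.14664064]
green ellipse ((313.0986022949219, 66.90692138671875), (131.75840759277344, 141.8677215576172), 20.2785701751709) pale [(np.int32(736), array([315.7,  64.8]))]
ring ((313.5011291503906, 69.90576171875), (53.04576873779297, 57.20828628540039), 21.154293060302734)
green [0.568  0.0037 0.061 ] off mm [-0.   2.7]
ring [0.5698 0.0031 0.06  ] off mm [-1.8  3.3]
bub [0.568  0.0064 0.058 ]
```

View pics/w6.png

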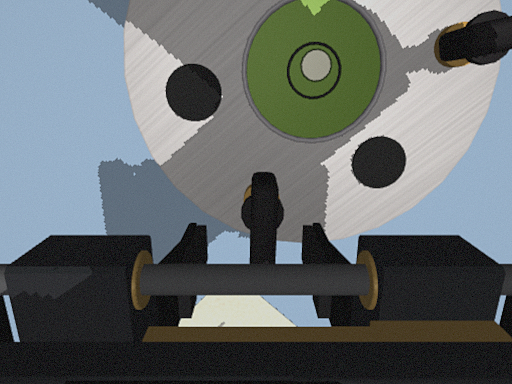

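The bubble is inside the ring, about 3 mm off. The bar is at column 264, roughly 5 mm to the right of the middle between the fingers, so I'll shift before gripping. I'll turn B 13° clockwise.

move_arm:
  increments: [0,0,0,0.015,0.0045,0.002,0.05,0,0,0,0.04,0.0045,0.002,0.05,0,0,0,0.052,0.0045,0.002,0.05,0,0,0,0.052,0.0045,0.002,0.05,0,0,0,0.052,0.0045,0.002,0.01,0,0,0,0.052,0.0045,0.002,0.01,0,0,0,0.052,0.0045,0.002,0.01,0,0,0,0.052,0.0045,0.002,0.01,0,0,0,0.052,0.0045,0.002,0.01,0,0,0,0.052,0.0045,0.002,0.01]

```text
time_s: 9.62
tcp_pos: [0.6283, -0.0774, 0.0956]
ee_rot: [[0.001, 0.574, 0.819], [0.0, 0.819, -0.574], [-1.0, 0.001, 0.001]]
wrist_force: [-0.1, 0.1, -1.0]
gripper_width: 0.205
```

move_arm:
  increments: [6,0,0,0,0,0,0.01,13,0,0,0,0,0,0.01,13,0,0,0,0,0,0.01,13,0,0,0,0,0,0.01]

```text
time_s: 9.95
tcp_pos: [0.6283, -0.0776, 0.0955]
ee_rot: [[0.001, 0.742, 0.67], [-0.0, 0.67, -0.742], [-1.0, 0.0, 0.001]]
wrist_force: [-0.4, -0.8, 2.4]
gripper_width: 0.184
```

move_arm:
  increments: [0,0,0,0,0,0,0.05,0,0,0,0,0,0,0.05,0,0,0,0,0,0,0.05,0,0,0,0,0,0,0.05,0,0,0,-0.03,0,0,0.05,0,0,0,-0.06,0,0,0.05,0,0,0,-0.09,0,0,0.05,0,0,0,-0.12,0,0,0.05,0,0,0,-0.12,0,0,0.05,0,0,0,-0.12,0,0,0.05]

```text
time_s: 10.78
tcp_pos: [0.629, -0.0772, 0.2173]
ee_rot: [[0.005, 0.743, 0.669], [0.001, 0.669, -0.743], [-1.0, 0.004, 0.003]]
wrist_force: [-0.5, 0.3, -1.7]
gripper_width: 0.572
```

```bash
python3 - <<'E'
from m import *
C=cam("wrist");im=r.capture("wrist");cv2.imwrite("pics/w7.png",im[:,:,::-1]);print(r.sense()['joints'],r.sense()['tcp_pos']);measure(im,C)
cv2.imwrite("pics/s7.png",r.capture("scene")[:,:,::-1])
E
```

```text
[ 7.60626376e+00  2.33576279e+01  2.56926520e-01 -4.26780512e-02
 -6.68577492e+01 -1.45642335e+02] [ 0.62785271 -0.07716896  0.21514148]
green ellipse ((266.8717956542969, 61.62659454345703), (102.9037857055664, 109.72419738769531), 4.327864646911621) pale [(np.int32(448), array([267. ,  62.7]))]
ring ((266.8343811035156, 63.495548248291016), (41.30970764160156, 43.9857292175293), 6.364846706390381)
green [0.5688 0.0043 0.061 ] off mm [ 0.6 -0.3]
ring [0.5698 0.0032 0.06  ] off mm [-0.4  0.7]
bub [0.5694 0.0039 0.058 ]
```

View pics/w7.png

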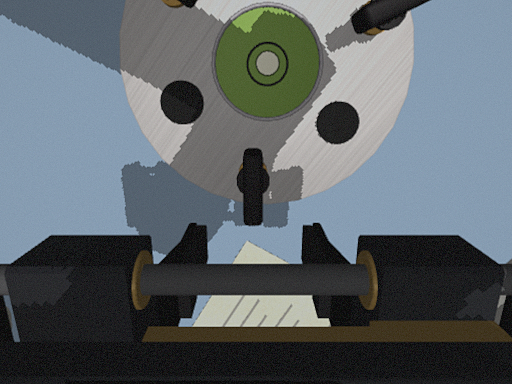

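View pics/s7.png

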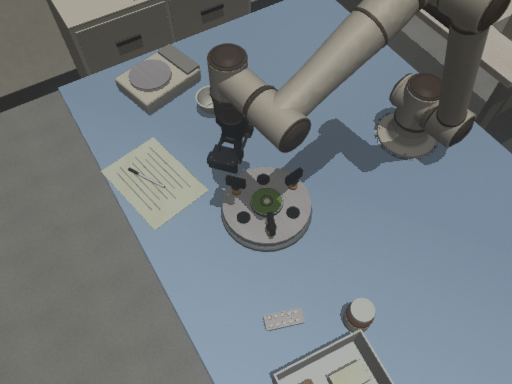

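The bubble at (267,63) sits concentric with the ring at (267,63), less than 1 mm off. The gripper is open and well clear above the table, and the jar and packs have not moved. The scene picture shows the mortar still at its place, partly behind the arm. Handing in.

```bash
python3 -c "
from station import r
s=r.sense();print(s['time_s'],s['wrist_force'],s['joint_velocities']);print(r.finish_job())"
```

```text
10.8833 [-0.41032235 -0.60097652  0.70747152] [ 0.01145261  1.02861063 -1.08627517  0.07590095 -0.03044033 -0.04675415]
the job is handed in; nothing more can be done
None
```

The table is level: in the last wrist picture the bubble lies wholly inside the ring, less than 1 mm off centre, where up to about 7 mm is allowed. I handed the job in at 10.9 s.

- **Turns:** I gripped and turned the three foot screws one after another. They are named by position because I couldn't tell which is screw 1, 2 or 3.
    1. The screw on the robot's left: 46.5° anticlockwise.
    2. The screw nearest the robot: 30.4° clockwise.
    3. The far screw on the robot's right: 13° clockwise.
- **Last checks:** The gripper was open and about 9 cm above the bars, with almost no force on the wrist. The highest reading after a move was about 15 N. In the last scene picture the jar and packs had not moved, and I saw no change in the mortar, though it was partly hidden behind the arm.
- **Disagreements:** The two ways of locating the ring centre differed by about 1 mm. The scene camera's first fix of the vial was 3–5 mm from the wrist camera's, so I used the wrist camera for the grasps.

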